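# Screw the loose lid home on the short food flask

### The arm

A 6-joint arm with a two-finger parallel gripper is mounted at the origin on the work surface. World frame = base frame: x ahead of the robot, y to its left, z up, the work surface at z = 0. Lengths are in m, angles in rad, forces in N, time in s.
With the tool pointing down it reaches from about 0.25 to 0.8 m from the base axis. Payload 8.5 kg.
Tool frame: the origin (TCP) lies at the very end of the fingers, on their centre line; the grasp point (between the pads) lies 19 mm behind it (arm.grip_point_offset is the z of the grasp point in the tool frame, in m); z points along the fingers, y is the direction in which the jaws open and shut (so a half turn about z gives the same grasp; the last joint's range is limited). The gripper opens to 85 mm and grips with 20 to 120 N. Pads are 22 mm wide; open, the fingers measure 114 mm over their backs; the gripper's body (76 mm by 85 mm) begins 54 mm behind the grasp point. The pads swing forward as they close: fully open they stand 13 mm farther back than shut.
Start: joints at [1.319, 0.238, -0.013, 1.319, 0, 1.571], TCP at [0.131, 0.508, 0.231] pointing down, gripper open.
Joint ranges: [-2.66, 2.66], [-1.03, 1.9], [-1.14, 1.46], [-1.82, 2.27], [-1.45, 1.34], [-3.14, 3.14]. Speed limits (rad/s): [2.22, 2.22, 2.79, 3.14, 3.14, 3.14].

### API

Orientations are given as a unit quaternion [x, y, z, w].
In Python, from bench import observe, imaging, workorder, arm gives the robot as it stands.
- The arm moves only by the shell command python3 -m handwheel 'ROWS' [OPENING] [FORCE]. ROWS is a JSON object of lists of equal length, an entry for each row: "delta_pos": the shift along the tool's x, y, z in mm, a list of three; "rotation": the turn, a rotation vector about the tool's x, y, z in degrees, a list of three. In form: {"delta_pos": [[tx, ty, tz], ...], "rotation": [[ax, ay, az], ...]}. A call has 1 to 8 rows; each row shifts and turns the pose as measured when the row begins, along the tool's axes as they then stand; what a row does not reach is not made up. A row lasts 1/10 s, in which the tool goes at most 50 mm and 8.59 degrees, less where a joint would pass 70% of its speed; a pose out of reach is approached as far as the arm can. A call with a gripper value outside its range is refused whole. OPENING is the opening, from 0 (shut) to 1 (fully open), set as the call begins (- or left out, the last holds). The fingers move at their own pace and stop on an object; FORCE is the grip in N (left out, the last holds). Time passes only in rows, so rows that do not move let the fingers close. It gives the time, the measured TCP pose, the force and the opening at its end, in the units of the state.
- observe(): the state, without advancing time (a new reading comes with each control period).
- imaging.capture(name): name is "side" or "top" or "wrist"; returns (picture, depth): 400x640x3 uint8, red, green, blue; 400x640 float32, m along the optical axis (not along the pixel's ray), 0 where there is no reading.
- imaging.calibration(name): a dict with "fx", "fy", "cx", "cy" (pixels), "R" (3x3) and "t" (3): a world point X has camera coordinates R X + t; the wrist camera has in their place "hand_eye" (4x4, takes a point from camera to tool coordinates, whose origin is the TCP and whose axes are the flange's). Camera axes: x right, y down, z forward; pixel columns grow to the right and rows downward; lengths in m; the calibration is good to about 2 mm. The wrist camera is an equidistant fisheye: a pixel r from the principal point sees the ray r / f radians off the axis. A picture is of the moment at which its call begins: read the wrist's pose just before it. calibration takes no time and is no camera call.
- workorder.hand_in(): hands the job in, once; it reports no verdict.
The state is a dict: "t": time; "joints": joint angles; "joint_velocities": joint speeds; "tau": joint torques, N m; "tool_pos": TCP position; "tool_rot": TCP orientation; "contact_force": force on the tool from outside, world axes, zero at the start; "ft_torque": the same for the moment, N m; "finger_gap": finger opening in m.
Only numpy, scipy, OpenCV 4.12 (cv2) and the standard library are available. Lean on these libraries where they do the work, as an engineer would, in place of code of your own. Each camera call takes 0.05 s, during which the arm holds its last target.

### The job

The lid of the short, wide food flask is only sitting on top of its thread. Turn it backwards (counter-clockwise seen from above) until it drops into the thread, then screw it down clockwise as far as it goes and let go. Do not touch the tall, slim flask.

Things in the scene. Friction and masses are not known exactly. Their poses are not given: they have to be found in the camera images.
- flask: Short, wide steel food flask, 120 mm in diameter, white neck, white D-handle on one side reaching 100 mm from the axis; full, does not move or turn. Origin: centre of its underside; z up along its axis; its x axis points from the axis out through the handle.
- thread (a point): Point on the flask's axis, 119 mm up; axes as the flask's. The lid's origin is 10 mm above it when loose on the thread, at it once dropped in, 3 mm below it screwed home. The lid drops in where its tab points along the handle (+-12 deg); a stop is 13 deg further counter-clockwise. From drop-in it screws about 73 deg clockwise to a hard stop.
- lid: Loose white lid on the short flask, 107 mm wide, 150 g, 3 mm play in the thread, turns easily; if held, lower it to drop or sink. Origin: centre of lower rim, z up. Flat top at 22 mm; grey bar grip on it, on the axis, 70 mm along x, 16 mm thick, from 22 to 54 mm. Grey tab on the rim at +x, out to 70 mm. At the start the tab is 34 to 60 deg clockwise of the handle.
- tall_flask: Tall, slim steel flask, 86 mm in diameter, 244 mm high with its closed lid, smaller white lid with grey bar grip, white D-handle reaching 83 mm from the axis along its x; it does not move. Origin: centre of its underside. To be left alone.
Not all that is in view belongs to the job. What is shaped like the lid but pink or red is not meant.

How it is judged:
On the way:
1. the lid has been turned back and has dropped into the thread (at least 7 mm lower than at the start), its tab still within 28 degrees of the handle's direction (z of lid in the frame of flask below 0.122 m and angle between the x axis of lid and the x axis of flask, either way round below 0.49 rad and horizontal distance between lid and flask below 0.008 m), for 0.05 s.
At the end, for the whole second after the job is handed in: The lid sits level (within about 4.5 degrees) and centred (8 mm) on the short flask, 112 to 118.5 mm over the flask's underside, screwed at least 50 degrees clockwise from where its tab points along the handle, and is at rest (z of lid in the frame of flask between 0.112 and 0.1185 m and angle between the x axis of lid and the x axis of flask, either way round above 0.87 rad and horizontal distance between lid and flask below 0.008 m and angle between lid's own z axis and vertical below 0.08 rad and linear speed of lid below 0.02 m/s); the robot touches nothing.
It fails at once if the robot touches the tall flask with more than 2 N (contact force between any of the arm, the fingers and tall_flask above 2 N).
It also fails if it takes over 42 s, if anything falls off the work surface, if the arm or the gripper's body presses on something with over 40 N, if the wrist force passes 120 N, or if a joint passes its speed limit or range.

## Working session

There is one attempt and no reset: what is moved stays moved. The work goes in short steps, Python scripts to look and compute and a shell command to move; the robot and the scene stay as the last step left them, time stands still between calls to the robot, and variables do not carry over. Pictures are saved under pics/ and viewed, and the job is handed in when it is done.

```bash
mkdir -p pics; ls; python3 - <<'E'
from bench import observe, imaging, workorder, arm
import cv2, numpy as np
s=observe(); print(s)
for n in ("top","side","wrist"):
    p,d=imaging.capture(n); cv2.imwrite(f"pics/{n}0.png",p[:,:,::-1]); np.save(f"pics/{n}0.npy",d)
    print(n,imaging.calibration(n))
print(arm.grip_point_offset)
E
```

```text
pics
{'t': 0.0, 'joints': array([ 1.31897245e+00,  2.38790835e-01, -1.42832824e-02,  1.31918823e+00,
       -2.17355104e-05,  1.57081250e+00]), 'joint_velocities': array([-0.00102693, -0.00064303, -0.00030479,  0.0016755 ,  0.00074222,
       -0.0012486 ]), 'tau': array([-3.34295564e-04, -5.38773322e+01,  3.46438587e+01,  1.83319976e-02,
       -7.51090897e-05,  1.56193725e-06]), 'tool_pos': array([0.13071508, 0.50802757, 0.23066105]), 'tool_rot': array([ 1.25587486e-01,  9.92082278e-01, -7.28574399e-04, -8.12636530e-05]), 'contact_force': array([-0.41724714, -0.61178219,  0.17155174]), 'ft_torque': array([-0.00606256, -0.00899791, -0.00506576]), 'finger_gap': 0.08553106314035079}
top {'fx': 481.06010546436374, 'fy': 481.06010546436374, 'cx': 320.91496814704806, 'cy': 199.67105596195884, 'R': array([[-0.02834349, -0.99959659,  0.0018199 ],
       [-0.99729368,  0.02815454, -0.06791634],
       [ 0.06783771, -0.00373997, -0.99768936]]), 't': array([0.00685453, 0.48869539, 0.93018882])}
side {'fx': 503.5289495400609, 'fy': 503.5289495400609, 'cx': 326.0893241531941, 'cy': 204.18589553804028, 'R': array([[ 0.72006881, -0.69386946, -0.00678848],
       [-0.52739067, -0.54089386, -0.65520448],
       [ 0.45095453,  0.4753725 , -0.75542107]]), 't': array([-0.34910148,  0.31086568,  0.65689386])}
wrist {'fx': 309.70691628693146, 'fy': 309.70691628693146, 'cx': 322.36382288436647, 'cy': 193.07207508366864, 'hand_eye': array([[ 2.44295005e-04, -9.60264796e-01, -2.79090419e-01,
         7.16954192e-02],
       [ 9.99999461e-01, -4.70513079e-05,  1.03721435e-03,
         1.67619434e-03],
       [-1.00913200e-03, -2.79090522e-01,  9.60264267e-01,
        -1.43272208e-01],
       [ 0.00000000e+00,  0.00000000e+00,  0.00000000e+00,
         1.00000000e+00]])}
-0.0187
```

View pics/top0.png

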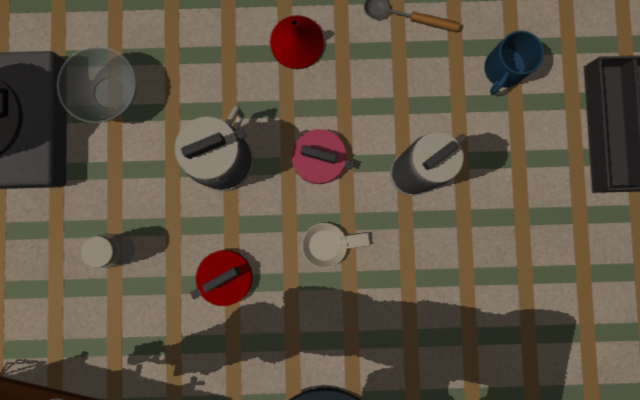

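View pics/side0.png

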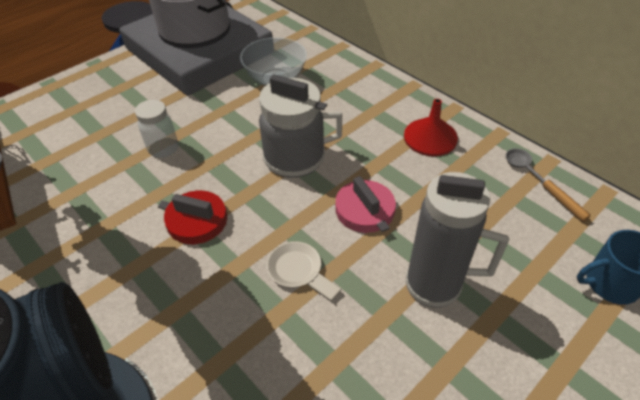

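View pics/wrist0.png

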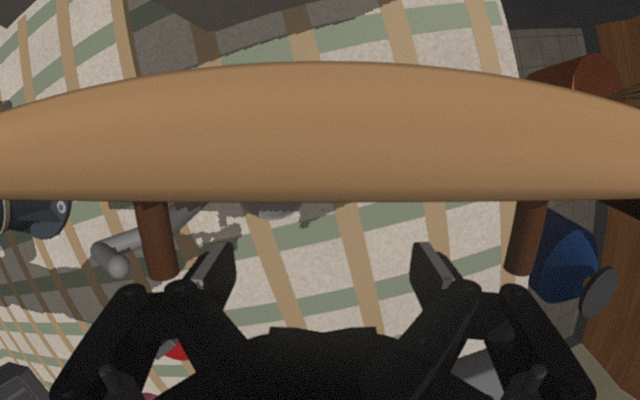

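```bash
cat > h.py <<'E'
import numpy as np, cv2
from bench import observe, imaging
def cloud(n,d):
    c=imaging.calibration(n); v,u=np.indices(d.shape)
    P=np.stack([(u-c['cx'])/c['fx']*d,(v-c['cy'])/c['fy']*d,d],-1)
    W=(P-c['t'])@c['R']; W[d==0]=np.nan; return W
def proj(n,X):
    c=imaging.calibration(n); p=c['R']@np.array(X)+c['t']; return c['fx']*p[0]/p[2]+c['cx'],c['fy']*p[1]/p[2]+c['cy']
def ray(n,u,v,z):
    c=imaging.calibration(n); o=-c['R'].T@c['t']; r=c['R'].T@np.array([(u-c['cx'])/c['fx'],(v-c['cy'])/c['fy'],1]); return o+r*(z-o[2])/r[2]
def wcloud(d,s):
    from scipy.spatial.transform import Rotation as R
    c=imaging.calibration('wrist'); v,u=np.indices(d.shape)
    x=(u-c['cx'])/c['fx'];y=(v-c['cy'])/c['fy'];th=np.hypot(x,y)+1e-9
    P=np.stack([x/th*np.tan(th)*d,y/th*np.tan(th)*d,d],-1)
    H=c['hand_eye'];T=P@H[:3,:3].T+H[:3,3]
    return R.from_quat(s['tool_rot']).apply(T.reshape(-1,3)).reshape(T.shape)+s['tool_pos']
E
python3 - <<'E'
from h import *
a=cv2.imread('pics/top0.png')[95:205,150:280]; b=cv2.imread('pics/side0.png')[65:185,240:370]
cv2.imwrite('pics/c0.png',np.hstack([cv2.resize(a,(400,400*110//130),interpolation=2),cv2.resize(b,(400,338),interpolation=2)]))
d=np.load('pics/top0.npy');W=cloud('top',d)
for u,v in [(190,140),(205,146),(230,140),(215,130),(200,165),(240,136),(234,116),(440,157),(425,150)]: print(u,v,W[v,u].round(4))
d2=np.load('pics/side0.npy');W2=cloud('side',d2)
for W_ in (W,W2):
    m=(W_[...,2]>.128)&(W_[...,2]<.16)&(abs(W_[...,0]-.55)<.15)&(abs(W_[...,1]-.2)<.15)
    print(m.sum(), np.nanmean(W_[m],0), np.nanmin(W_[m],0),np.nanmax(W_[m],0))
s=observe(); w=np.load('pics/wrist0.npy'); Ww=wcloud(w,s)
for u,v in [(320,130),(100,140),(540,130),(155,230),(525,230),(300,20),(30,215)]: print(u,v,Ww[v,u].round(3))
E
```

```text
190 140 [0.5875 0.2132 0.1514]
205 146 [0.5708 0.1807 0.1816]
230 140 [0.5856 0.1453 0.1513]
215 130 [0.603  0.17   0.1539]
200 165 [0.5437 0.1958 0.1549]
240 136 [0.5915 0.1278 0.1537]
234 116 [0.642  0.1484 0.0907]
440 157 [ 0.5323 -0.1866  0.2454]
425 150 [ 0.5476 -0.1701  0.2209]
2776 [0.57255899 0.18244565 0.15086689] [0.52022229 0.11931087 0.12836702] [0.6268285  0.24089914 0.15907294]
1857 [0.56141518 0.16708094 0.14809632] [0.52023586 0.11785849 0.12819911] [0.62897918 0.23932653 0.15997035]
320 130 [0.062 0.528 0.374]
100 140 [0.062 0.528 0.374]
540 130 [0.062 0.528 0.374]
155 230 [0.08  0.476 0.304]
525 230 [0.108 0.578 0.303]
300 20 [-0.047  0.528  0.002]
30 215 [0.069 0.048 0.063]
```

View pics/c0.png

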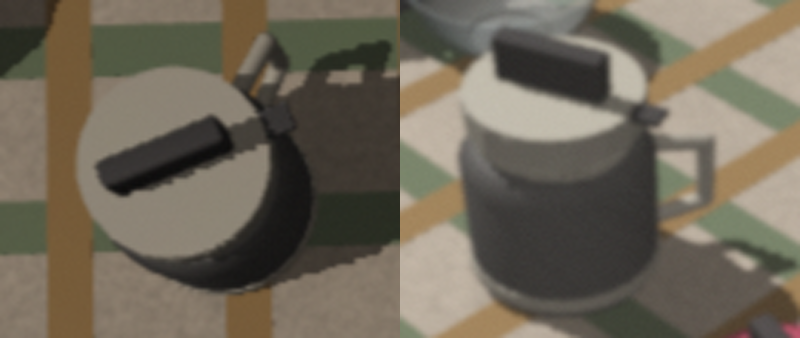

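```bash
python3 - <<'E'
from h import *
s=observe(); w=np.load('pics/wrist0.npy'); Ww=wcloud(w,s)
from scipy.spatial.transform import Rotation as R
r=R.from_quat(s['tool_rot'])
for u,v in [(155,210),(155,230),(160,250),(162,270),(525,215),(525,230),(520,250),(215,260),(440,260),(320,70),(320,190),(20,190),(620,130),(320,370),(115,262),(570,250),(600,290)]: print(u,v,w[v,u],r.inv().apply(Ww[v,u]-s['tool_pos']).round(3),Ww[v,u].round(3))
E
```

```text
155 210 0.07462798 [ 0.047 -0.043 -0.073] [0.075 0.478 0.304]
155 230 0.07553827 [ 0.041 -0.044 -0.073] [0.08  0.476 0.304]
160 250 0.07622601 [ 0.035 -0.043 -0.074] [0.086 0.475 0.305]
162 270 0.0777574 [ 0.029 -0.044 -0.075] [0.092 0.473 0.306]
525 215 0.0744574 [ 0.045  0.059 -0.074] [0.102 0.577 0.304]
525 230 0.07750944 [ 0.04   0.062 -0.072] [0.108 0.578 0.303]
520 250 0.07791047 [ 0.034  0.06  -0.073] [0.113 0.575 0.304]
215 260 0.12080341 [ 0.011 -0.043 -0.035] [0.109 0.47  0.266]
440 260 0.119326554 [ 0.012  0.05  -0.036] [0.132 0.56  0.267]
320 70 0.0 [ 0.072  0.002 -0.143] [0.062 0.528 0.374]
320 190 0.0 [ 0.072  0.002 -0.143] [0.062 0.528 0.374]
20 190 0.0 [ 0.072  0.002 -0.143] [0.062 0.528 0.374]
620 130 0.0 [ 0.072  0.002 -0.143] [0.062 0.528 0.374]
320 370 0.065962955 [ 0.013  0.001 -0.092] [0.119 0.513 0.323]
115 262 0.057897594 [ 0.041 -0.045 -0.092] [0.08  0.475 0.323]
570 250 0.7666793 [-0.319  0.804  0.541] [ 0.64   1.207 -0.311]
600 290 0.6517723 [-0.398  0.862  0.398] [ 0.731  1.243 -0.168]
```

```bash
cat > est.py <<'E'
from h import *
def est(nm='top',d=None):
    if d is None: _,d=imaging.capture(nm)
    W=cloud(nm,d); near=np.hypot(W[...,0]-.573,W[...,1]-.18)<.115
    z=W[...,2]
    g=W[near&(z>.172)&(z<.195)]
    r=cv2.minAreaRect(g[:,:2].astype(np.float32)); b=cv2.boxPoints(r); e=[b[1]-b[0],b[2]-b[1]]; e=max(e,key=np.linalg.norm)
    print(nm,'bar n',len(g),'z',np.median(g[:,2]),'rect',r, 'ang',np.degrees(np.arctan2(e[1],e[0])))
    m=(near&(z>.138)&(z<.163)).astype(np.uint8)
    print('lid z', np.median(W[near&(z>.138)&(z<.163)][:,2]))
    h=W[near&(z>.03)&(z<.112)&(np.hypot(W[...,0]-.573,W[...,1]-.18)>.068)]
    if len(h): 
        print('handle n',len(h),'mean',h.mean(0)); 
    return W,h
if __name__=='__main__':
    for n in('top','side'):
        W,h=est(n,np.load(f'pics/{n}0.npy'))
        z=W[...,2]; near=np.hypot(W[...,0]-.573,W[...,1]-.18)<.115
        m=near&(z>.142)&(z<.16)
        P=W[m]; # boundary by convex hull then circle fit excluding tab
        H=cv2.convexHull(P[:,:2].astype(np.float32))[:,0]
        from scipy.optimize import least_squares
        f=least_squares(lambda p:np.hypot(H[:,0]-p[0],H[:,1]-p[1])-p[2],[.573,.18,.053],loss='soft_l1',f_scale=.001).x
        print('circle',f)
        h=h[np.hypot(h[:,0]-f[0],h[:,1]-f[1])>.07]
        v=h[:,:2]-f[:2]; 
        for zz in ((.03,.06),(.06,.085),(.085,.112)):
            k=(h[:,2]>zz[0])&(h[:,2]<zz[1]); 
            if k.any(): print(zz,k.sum(),'hang med',np.degrees(np.median(np.arctan2(v[k,1],v[k,0]))),'rad',np.percentile(np.hypot(*v[k].T),[5,95]))
E
python3 est.py
```

```text
top bar n 462 z 0.1827506303754225 rect ((0.5745944380760193, 0.18701103329658508), (0.01713693141937256, 0.06929545849561691), 20.906780242919922) ang -69.093254
lid z 0.15134965329364763
handle n 197 mean [0.64900789 0.14886547 0.06756822]
circle [0.57450288 0.1866037  0.05406602]
(0.03, 0.06) 77 hang med -27.675696364728015 rad [0.07157893 0.09338959]
(0.06, 0.085) 21 hang med -29.00460483039479 rad [0.08767171 0.09742482]
(0.085, 0.112) 94 hang med -26.65443278146314 rad [0.0714527  0.09541866]
side bar n 389 z 0.18155067279931264 rect ((0.5748177766799927, 0.18392804265022278), (0.018735695630311966, 0.07003476470708847), 19.38222885131836) ang -70.61775
lid z 0.1509072824841044
handle n 267 mean [0.65138272 0.14417858 0.06390485]
circle [0.57598389 0.18355089 0.05511684]
(0.03, 0.06) 112 hang med -27.69962272160468 rad [0.072668   0.09721886]
(0.06, 0.085) 64 hang med -28.289468028709482 rad [0.08280393 0.0967558 ]
(0.085, 0.112) 72 hang med -27.78263371909027 rad [0.07191067 0.0943281 ]
```

```bash
python3 -m handwheel '{"delta_pos":[[-30,-12,-10],[-36,-14,-10],[-36,-14,-10],[-36,-14,0],[-36,-14,0],[-36,-14,0],[-36,-14,0],[-36,-14,0]],"rotation":[[0,0,0],[0,0,0],[0,0,0],[0,0,0],[0,0,0],[0,0,0],[0,0,0],[0,0,0]]}' 1
cat > go.py <<'E'
from h import *
from scipy.spatial.transform import Rotation as R
import sys
s=observe(); r=R.from_quat(s['tool_rot']); M=r.as_matrix()
t=np.array([float(x) for x in sys.argv[1:4]])
print('t',s['t'],'pos',s['tool_pos'].round(4),'delta tool mm',(M.T@(t-s['tool_pos'])*1e3).round(1))
print('tool x ang',np.degrees(np.arctan2(M[1,0],M[0,0])).round(2),'y ang',np.degrees(np.arctan2(M[1,1],M[0,1])).round(2),'z',M[:,2].round(3),'F',s['contact_force'].round(1),'tau',s['ft_torque'].round(2),'gap',s['finger_gap'].round(4),'j',s['joints'].round(2))
E
python3 go.py .575 .185 .26
```

```text
t: 0.95
tool_pos: [0.3816, 0.3276, 0.2601]
tool_rot: [0.121, 0.993, -0.002, -0.001]
contact_force: [0.5, 0.1, -0.2]
finger_gap: 0.0856
t 0.95 pos [0.3816 0.3276 0.2601] delta tool mm [-2.22e+02 -9.19e+01  2.00e-01]Traceback (most recent call last):
  File "go.py", line 7, in <module>
    print('tool x ang',np.degrees(np.arctan2(M[1,0],M[0,0])).round(2),'y ang',np.degrees(np.arctan2(M[1,1],M[0,1])).round(2),'z',M[:,2].round(3),'F',s['contact_force'].round(1),'tau',s['ft_torque'].round(2),'gap',s['finger_gap'].round(4),'j',s['joints'].round(2))
                                                                                                                                                                                                                     ^^^^^^^^^^^^^^^^^^^^^
AttributeError: 'float' object has no attribute 'round'
```

```bash
sed -i "s/s\['finger_gap'\].round(4)/round(s['finger_gap'],4)/" go.py
python3 -m handwheel '{"delta_pos":[[-32,-13,0],[-32,-13,0],[-32,-13,0],[-32,-13,0],[-32,-13,0],[-32,-13,0],[-20,-8,0],[0,0,0]],"rotation":[[0,0,0],[0,0,0],[0,0,0],[0,0,0],[0,0,0],[0,0,0],[0,0,0],[0,0,8]]}'
python3 -m handwheel '{"delta_pos":[[0,0,0],[0,0,0],[0,0,0],[0,0,0],[0,0,0],[0,0,0]],"rotation":[[0,0,8],[0,0,8],[0,0,8],[0,0,8],[0,0,8],[0,0,5]]}'
python3 go.py .575 .185 .26
```

```text
t: 1.75
tool_pos: [0.5765, 0.182, 0.2573]
tool_rot: [0.193, 0.981, -0.003, -0.002]
contact_force: [-0.8, 0.2, 0.3]
finger_gap: 0.0853
t: 2.35
tool_pos: [0.577, 0.18, 0.2541]
tool_rot: [0.569, 0.822, -0.006, -0.002]
contact_force: [0.0, -0.4, 0.0]
finger_gap: 0.0857
t 2.35 pos [0.577  0.18   0.2541] delta tool mm [ 5.4 -0.2 -6. ]
tool x ang 110.58 y ang 20.58 z [-0.01  -0.007 -1.   ] F [ 0.  -0.4  0. ] tau [-0.01 -0.04 -0.01] gap 0.0857 j [ 0.3   0.38  0.25  1.45 -0.    1.52]
```

```bash
python3 - <<'E'
from h import *
s=observe(); p,d=imaging.capture('wrist'); cv2.imwrite('pics/w1.png',p[:,:,::-1]); np.save('pics/w1.npy',d)
W=wcloud(d,s); z=W[...,2]; near=np.hypot(W[...,0]-.575,W[...,1]-.185)<.1
g=W[near&(z>.172)&(z<.19)]; print(len(g), cv2.minAreaRect(g[:,:2].astype(np.float32)) if len(g) else 0, np.median(g[:,2]) if len(g) else 0)
g=W[near&(z>.145)&(z<.158)]; print(len(g),g.min(0),g.max(0))
E
```

```text
2007 ((0.5741598606109619, 0.18998435139656067), (0.01595590077340603, 0.0683509111404419), 21.022106170654297) 0.18335806489290613
10868 [0.51993116 0.12232787 0.14536651] [0.6280103  0.24304002 0.15698379]
```

View pics/w1.png

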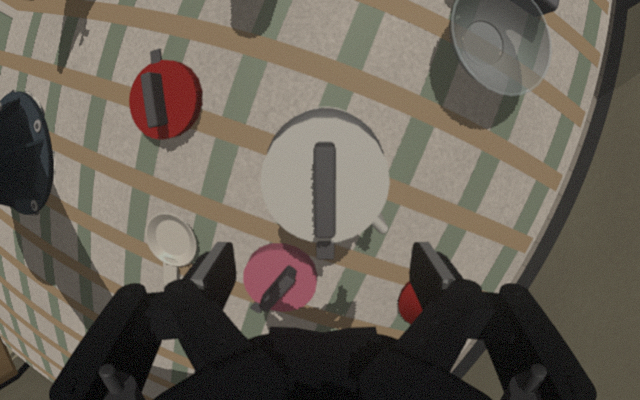

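```bash

python3 -m handwheel '{"delta_pos":[[7,0,10],[0,0,18],[0,0,18],[0,0,15],[0,0,0]],"rotation":[[-0.7,0,0],[0,0,0],[0,0,0],[0,0,0],[0,0,0]]}'
python3 go.py .5745 .187 .154
```

```text
t: 2.9
tool_pos: [0.5742, 0.1865, 0.1903]
tool_rot: [0.567, 0.824, -0.001, 0.001]
contact_force: [0.8, -0.9, -0.9]
finger_gap: 0.0853
t 2.9 pos [0.5742 0.1865 0.1903] delta tool mm [ 0.5  0.4 36.3]
tool x ang 110.9 y ang 20.9 z [ 0.001 -0.003 -1.   ] F [ 0.8 -0.9 -0.9] tau [0.02 0.03 0.03] gap 0.0853 j [ 0.32  0.39  0.1   1.28 -0.    1.52]
```

```bash

python3 -m handwheel '{"delta_pos":[[0,0,12],[0,0,12],[0,0,9],[0,0,0],[0,0,0]],"rotation":[[0,0,0],[0,0,0],[0,0,0],[0,0,0],[0,0,0]]}'
python3 go.py .5745 .187 .154
python3 -m handwheel '{"delta_pos":[[0,0,0],[0,0,0],[0,0,0],[0,0,0],[0,0,0],[0,0,0],[0,0,0],[0,0,0]],"rotation":[[0,0,0],[0,0,0],[0,0,0],[0,0,0],[0,0,0],[0,0,0],[0,0,0],[0,0,0]]}' 0 30
python3 go.py .5745 .187 .154
```

```text
t: 3.4
tool_pos: [0.5747, 0.1865, 0.1557]
tool_rot: [0.566, 0.824, -0.001, 0.001]
contact_force: [0.5, -0.7, -0.2]
finger_gap: 0.0855
t 3.4 pos [0.5747 0.1865 0.1557] delta tool mm [ 0.5 -0.1  1.7]
tool x ang 111.06 y ang 21.06 z [ 0.002 -0.003 -1.   ] F [ 0.5 -0.7 -0.2] tau [ 0.01 -0.    0.07] gap 0.0855 j [ 0.32  0.4   0.03  1.2  -0.    1.52]
t: 4.2
tool_pos: [0.5757, 0.1868, 0.1574]
tool_rot: [0.566, 0.824, 0.001, 0.002]
contact_force: [-0.1, -0.5, 0.2]
finger_gap: 0.0155
t 4.2 pos [0.5757 0.1868 0.1574] delta tool mm [ 0.6 -1.   3.4]
tool x ang 111.06 y ang 21.06 z [ 0.004 -0.002 -1.   ] F [-0.1 -0.5  0.2] tau [ 0.02 -0.    0.02] gap 0.0155 j [ 0.32  0.4   0.04  1.2  -0.    1.52]
```

```bash

python3 -m handwheel '{"delta_pos":[[0,0,0],[0,0,0],[0,0,0],[0,0,0],[0,0,0]],"rotation":[[0,0,-8],[0,0,-8],[0,0,-8],[0,0,-8],[0,0,-6]]}'
python3 go.py .5757 .1868 .1574
```

```text
t: 4.7
tool_pos: [0.5753, 0.1869, 0.1571]
tool_rot: [0.255, 0.967, -0.0, 0.002]
contact_force: [0.0, -0.1, -1.4]
finger_gap: 0.0152
t 4.7 pos [0.5753 0.1869 0.1571] delta tool mm [-0.4  0.1 -0.3]
tool x ang 150.42 y ang 60.42 z [ 0.003 -0.002 -1.   ] F [ 0.  -0.1 -1.4] tau [0.06 0.07 0.07] gap 0.0152 j [ 0.32  0.4   0.04  1.2  -0.    0.83]
```

Turned 39.4°. Lower gently.

```bash

python3 -m handwheel '{"delta_pos":[[0,0,2],[0,0,2],[0,0,2],[0,0,0]],"rotation":[[0,0,-1],[0,0,0],[0,0,0],[0,0,0]]}'
python3 go.py .5757 .1868 .1574
```

```text
t: 5.1
tool_pos: [0.5749, 0.1867, 0.15]
tool_rot: [0.249, 0.969, -0.001, 0.001]
contact_force: [-0.2, 0.5, -1.2]
finger_gap: 0.0153
t 5.1 pos [0.5749 0.1867 0.15  ] delta tool mm [-0.7  0.5 -7.4]
tool x ang 151.2 y ang 61.2 z [ 0.002 -0.002 -1.   ] F [-0.2  0.5 -1.2] tau [0.03 0.03 0.04] gap 0.0153 j [ 0.32  0.41  0.02  1.19 -0.    0.82]
```

```bash

python3 -m handwheel '{"delta_pos":[[0,0,2],[0,0,1.5],[0,0,0]],"rotation":[[0,0,0],[0,0,0],[0,0,0]]}'
python3 go.py .5757 .1868 .1574
python3 - <<'E'
from est import *
p,d=imaging.capture('side'); cv2.imwrite('pics/s2.png',cv2.resize(p[50:200,220:400,::-1],(720,600),interpolation=2))
W,h=est('side',d)
E
```

```text
t: 5.4
tool_pos: [0.575, 0.1867, 0.1476]
tool_rot: [0.25, 0.968, -0.0, 0.002]
contact_force: [-0.0, 0.1, -1.9]
finger_gap: 0.0155
t 5.4 pos [0.575  0.1867 0.1476] delta tool mm [-0.6  0.4 -9.8]
tool x ang 151.05 y ang 61.05 z [ 0.003 -0.002 -1.   ] F [-0.   0.1 -1.9] tau [-0.02  0.   -0.05] gap 0.0155 j [ 0.32  0.41  0.02  1.18 -0.    0.82]
side bar n 186 z 0.17378672475427487 rect ((0.5656951069831848, 0.17569349706172943), (0.0516369566321373, 0.06742724031209946), 47.064903259277344) ang -42.935127
lid z 0.14155805680337544
handle n 262 mean [0.65168308 0.14407852 0.06405894]
```

View pics/s2.png

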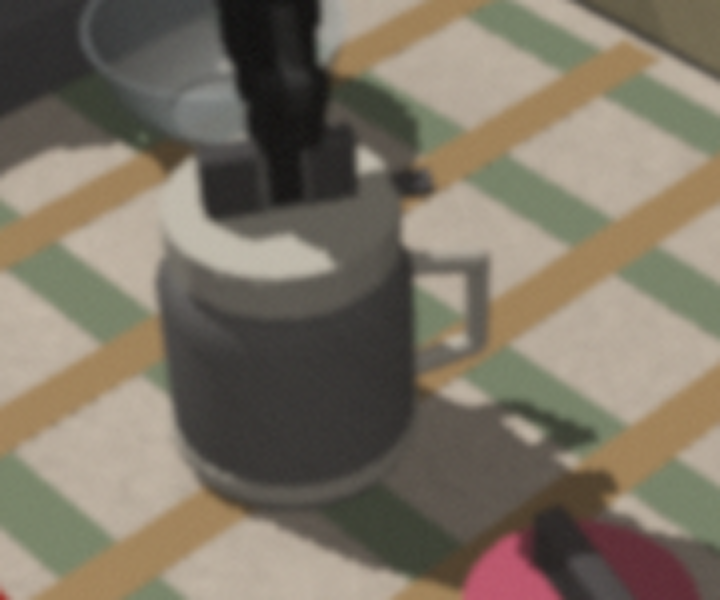

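```bash

python3 -m handwheel '{"delta_pos":[[0,0,1],[0,0,0.5],[0,0,0.5],[0,0,0.5],[0,0,0.5]],"rotation":[[0,0,0],[0,0,8],[0,0,8],[0,0,8],[0,0,8]]}'
python3 go.py .575 .1867 .1476
python3 -m handwheel '{"delta_pos":[[0,0,0.5],[0,0,0.5],[0,0,0.5],[0,0,0.5]],"rotation":[[0,0,8],[0,0,8],[0,0,8],[0,0,5]]}'
python3 go.py .575 .1867 .1476
```

```text
t: 5.95
tool_pos: [0.576, 0.1863, 0.1461]
tool_rot: [0.516, 0.857, 0.001, 0.003]
contact_force: [-0.3, -2.0, 2.2]
finger_gap: 0.0151
t 5.95 pos [0.576  0.1863 0.1461] delta tool mm [ 0.8 -0.7 -1.5]
tool x ang 117.93 y ang 27.93 z [ 0.007 -0.002 -1.   ] F [-0.3 -2.   2.2] tau [-0.4   0.13  0.05] gap 0.0151 j [ 0.31  0.41  0.02  1.17 -0.    1.4 ]
t: 6.35
tool_pos: [0.5761, 0.1848, 0.1444]
tool_rot: [0.723, 0.691, 0.001, 0.004]
contact_force: [-1.1, -2.3, 4.7]
finger_gap: 0.0153
t 6.35 pos [0.5761 0.1848 0.1444] delta tool mm [ 1.9 -1.2 -3.2]
tool x ang 87.47 y ang -2.53 z [ 0.007 -0.005 -1.   ] F [-1.1 -2.3  4.7] tau [-0.55  0.62  0.18] gap 0.0153 j [ 0.31  0.41  0.01  1.17 -0.01  1.93]
```

```bash

python3 -m handwheel '{"delta_pos":[[0,0,0.3],[0,0,0.3],[0,0,0.3],[0,0,0]],"rotation":[[0,0,3],[0,0,3],[0,0,3],[0,0,2]]}'
python3 go.py .575 .1867 .1476
python3 - <<'E'
from est import *
p,d=imaging.capture('side'); cv2.imwrite('pics/s3.png',cv2.resize(p[50:200,220:400,::-1],(720,600),interpolation=2))
est('side',d)
E
```

```text
t: 6.75
tool_pos: [0.5747, 0.1868, 0.1442]
tool_rot: [0.788, 0.616, 0.002, 0.002]
contact_force: [0.3, -3.9, -0.9]
finger_gap: 0.0157
t 6.75 pos [0.5747 0.1868 0.1442] delta tool mm [-0.1  0.3 -3.4]
tool x ang 76.09 y ang -13.91 z [ 0.005 -0.001 -1.   ] F [ 0.3 -3.9 -0.9] tau [-0.88  0.04  1.59] gap 0.0157 j [ 0.32  0.41  0.01  1.17 -0.    2.13]
side bar n 289 z 0.18707235792018262 rect ((0.5767238736152649, 0.18376080691814423), (0.02809278666973114, 0.07997601479291916), 77.87895202636719) ang -12.121049
lid z 0.13897971252864652
handle n 264 mean [0.65146392 0.14385981 0.06431369]
```

View pics/s3.png

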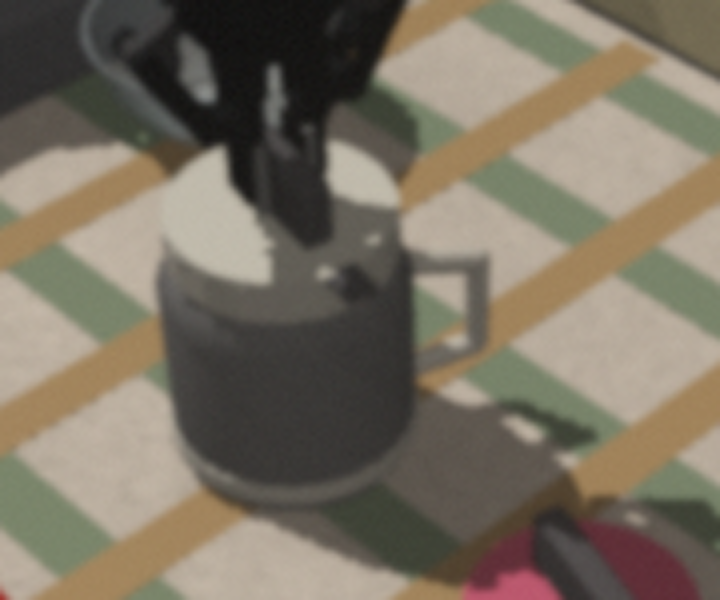

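```bash

python3 -m handwheel '{"delta_pos":[[0,0,0],[0,0,0],[0,0,0],[0,0,0],[0,0,0],[0,0,0],[0,0,0]],"rotation":[[0,0,-0.5],[0,0,0],[0,0,0],[0,0,0],[0,0,0],[0,0,0],[0,0,0]]}' 1
python3 go.py .575 .1867 .26
python3 -m handwheel '{"delta_pos":[[0,0,-8],[0,0,-15],[0,0,-20],[0,0,-25],[0,0,-25],[0,0,-25],[0,0,-10],[0,0,0]],"rotation":[[0,0,0],[0,0,0],[0,0,0],[0,0,0],[0,0,0],[0,0,0],[0,0,0],[0,0,0]]}'
python3 - <<'E'
from est import *
for n in('side','top'):
    p,d=imaging.capture(n); cv2.imwrite(f'pics/{n}4.png',cv2.resize(p[50:200,(220 if n=='side' else 130):(400 if n=='side' else 310),::-1],(720,600),interpolation=2))
    W=cloud(n,d); near=np.hypot(W[...,0]-.575,W[...,1]-.186)<.075; z=W[...,2]
    g=W[near&(z>.16)&(z<.19)]; print(n,len(g),np.median(g[:,2]),cv2.minAreaRect(g[:,:2].astype(np.float32)))
    g=W[near&(z>.13)&(z<.15)]; print(np.median(g[:,2])); A=np.c_[g[:,:2],np.ones(len(g))]; print('plane',np.linalg.lstsq(A,g[:,2],rcond=None)[0][:2])
E
```

```text
t: 7.5
tool_pos: [0.5754, 0.1868, 0.144]
tool_rot: [0.785, 0.62, 0.002, 0.002]
contact_force: [-0.3, 1.2, -0.3]
finger_gap: 0.0854
t 7.5 pos [0.5754 0.1868 0.144 ] delta tool mm [  -0.     0.4 -116. ]
tool x ang 76.6 y ang -13.4 z [ 0.006 -0.    -1.   ] F [-0.3  1.2 -0.3] tau [ 0.02  0.03 -0.02] gap 0.0854 j [ 0.32  0.41  0.01  1.17 -0.    2.12]
t: 8.3
tool_pos: [0.574, 0.1866, 0.2796]
tool_rot: [0.785, 0.62, 0.002, 0.002]
contact_force: [-0.3, 0.5, -0.1]
finger_gap: 0.0852
side 319 0.16877749287854116 ((0.575042724609375, 0.18511635065078735), (0.06973108649253845, 0.017163341864943504), 80.21732330322266)
0.13768238000146774
plane [0.01252322 0.01088932]
top 427 0.16953740806048265 ((0.574246346950531, 0.187606543302536), (0.06987915188074112, 0.01624276116490364), 80.54000854492188)
0.13803356444171686
plane [-0.00126766  0.00375157]
```

View pics/side4.png

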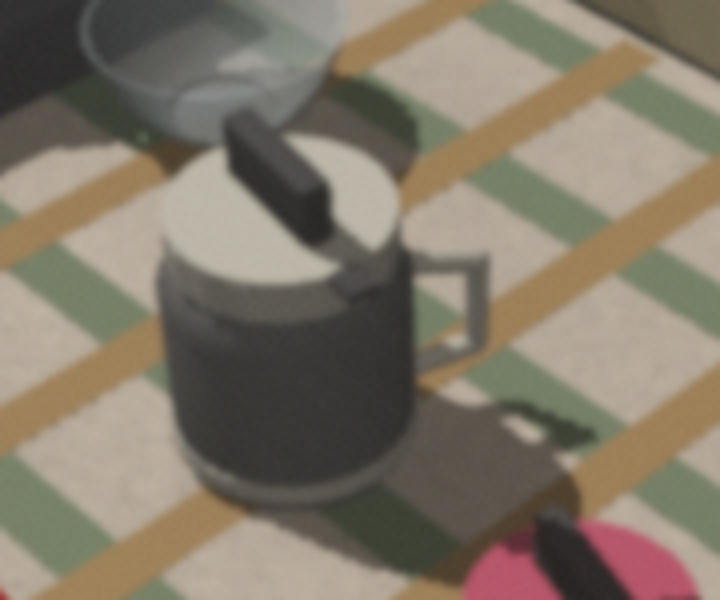

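View pics/top4.png

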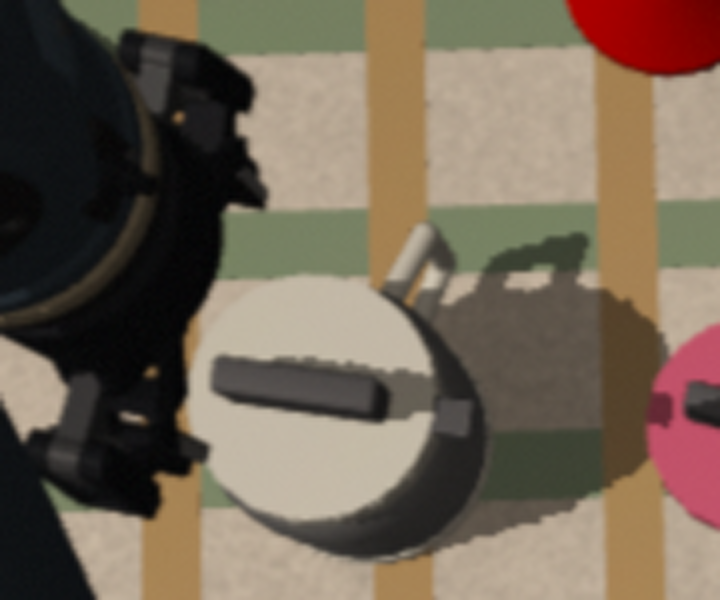

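The crops show the gripper clear of the lid. In the side crop the tab is at (355,280), well round from the handle at (480,300). In the top crop the tab is at (455,415) and the handle at (425,240).

```bash
python3 -c "
from bench import workorder,observe; print(observe()['t'],observe()['contact_force']); print(workorder.hand_in())"
```

```text
8.4 [ 0.28849493 -0.35387738  0.38076957]
the job is handed in; nothing more can be done
None
```

The lid of the short flask is screwed down and released, and the job was handed in at t = 8.4 s; hand-in gives no verdict, so the figures below are my own checks.

- **What I did:** I gripped the lid's bar and turned it back about 40° counter-clockwise. I lowered it about 9.8 mm into the thread with almost no resistance. Then I screwed it about 75° clockwise until the wrist moment rose to 1.6 N m at the stop, and let go.
- **Drop-in:** The side camera put the lid top at 141.6 mm, down from about 151 mm. That is roughly 119.5 mm for the lid's origin, with the tab about over the handle.
- **Final state:** The lid top is at 138 mm, so its origin is about 116 mm up. The tab is about 72° clockwise of the handle.
- **Position:** The bar's centre is within about 2 mm of where the lid sat at the start. I did not fit the flask's own axis separately.
- **Contact:** The gripper is empty and stands about 11 cm above the bar's top. The arm never went near the tall flask.
- **Disagreement:** The top camera shows the lid level to 0.3°, while the side camera's plane fit gives about 1°. The cameras also differed by up to 6 mm on the bar's position along its length before the grasp. Both are within tolerance, and the 1° is probably depth noise or calibration.

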